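Catch the castings from the feeder chute and weigh them

TASK

Pick up the steel pan by its handle, hold it under the mouth of the feeder's chute and raise it so that its rim gently pushes up the red lugs of the fork: this lifts the gate, and all four castings must slide into the pan, none falling on the bench. Then let the gate down shut, and stand the pan with its castings upright and wholly on the plate of the scale. Touch the feeder only with the pan, and leave the other things where they are.

Things in the scene. Friction and masses are not known exactly. Their poses are not given: they have to be found in the camera images.
- pan: Loose steel catch pan: round open bowl, 124 mm across the rim, 84 mm across the flat base, 55 mm high, wall 4 mm, about 0.2 kg, standing on the bench. Origin: centre of its underside; z up. A black bar handle rises on its own -x side, leaning outward 30 degrees from vertical: direction (-0.5, 0, 0.866) in the pan's axes.
- pan_grip (a point): Grip point on the handle's centreline, at (-0.094, 0, 0.099) in the pan's axes, 32 mm short of the handle's end. Axes as the pan's. The handle is 24 mm wide (along y) and 14 mm thick; pinch the thickness, fingers pointing down along the handle.
- pan_rim (a point): Centre of the pan's mouth, 55 mm above its base; the rim's radius is 62 mm. Axes as the pan's.
- feeder: Fixed gravity feeder: blue pedestal and a steel chute, 60 mm wide outside, sloping down at 32 degrees to a mouth facing the feeder's own -x. Origin: on the bench straight below the chute's lip; x points uphill, away from the mouth; z up. The space below the lip is free back to the pedestal, which starts 90 mm behind the lip.
- feeder_lip (a point): Centre of the chute's lower edge at the mouth, 160 mm above the bench. Axes as the feeder's. Two posts beside it, 78 mm over both, reach 14 mm in front of it and start 4 mm below its height. Falling castings come down 5 to 75 mm in front of it.
- feeder_fork (a point): Midway between the fork's two red lugs, 53 mm in front of the lip, 98 mm above the bench. The lugs' flat undersides run 13 to 93 mm in front of the lip, 46 to 74 mm to each side of the chute's centre line. At rest they hang up to 8 mm above or below this point: set by hand, not reported, so feel for them. Axes as the feeder's.
- gate (a joint): Height of the yellow gate: 0 shut, 0.042 m fully lifted, against a rigid stop; castings pass above about 0.030 m. It rises only as the fork hanging from it is pushed up, 1 mm for 1 mm, by a pan rim under both lugs. Gate and fork weigh about 0.5 kg (5 N) and fall shut by themselves when let down.
- scale: Fixed white bench scale, 170 x 200 mm, with a square steel plate as its top. Origin: on the bench below the plate's centre; z up.
- scale_plate (a point): Centre of the top of the scale's plate (150 x 150 mm, sides along the scale's x and y), 50 mm above the bench.
- casting1: Cream resin casting number 1 of four (number 1 next to the gate): squat dome, 34 mm across, 26 mm high, about 28 g. Origin: centre of its flat underside. All four start one behind another in the chute.
- casting2: Cream resin casting number 2 of four (number 1 next to the gate): squat dome, 34 mm across, 26 mm high, about 28 g. Origin: centre of its flat underside. All four start one behind another in the chute.
- casting3: Cream resin casting number 3 of four (number 1 next to the gate): squat dome, 34 mm across, 26 mm high, about 28 g. Origin: centre of its flat underside. All four start one behind another in the chute.
- casting4: Cream resin casting number 4 of four (number 1 next to the gate): squat dome, 34 mm across, 26 mm high, about 28 g. Origin: centre of its flat underside. All four start one behind another in the chute.
- can: Bystander: yellow steel can, 66 mm across, 75 mm high. Origin: centre of its underside.
- flask: Bystander: light-blue bottle, 66 mm across, 200 mm high. Origin: centre of its underside.
- discs: Bystander: dull red stack of sanding discs, 124 mm across, 14 mm high. Origin: centre of its underside.
- sanding_block: Bystander: dull red sanding block, 70 x 45 x 28 mm. Origin: centre of its underside.
- spare: Bystander: cream casting, larger, 52 mm across, 38 mm high, on the bench, not part of the job. Origin: centre of its underside.
- tub: Bystander: pink open tub, 100 mm across, 100 mm high. Origin: centre of its underside.

How it is judged:
By the outcome, as a careful person would: the job done as asked, in the order asked, and still so for the second after the job is handed in, with the robot touching nothing.
It also fails if it takes over 58 s, if anything falls off the work surface, if the arm or the gripper's body presses on something with over 40 N, if the wrist force passes 120 N, or if a joint passes its speed limit or range.

ROBOT

A 6-joint arm with a two-finger parallel gripper is mounted at the origin on the work surface. World frame = base frame: x ahead of the robot, y to its left, z up, the work surface at z = 0. Lengths are in m, angles in rad, forces in N, time in s.
With the tool pointing down it reaches from about 0.375 to 0.9 m from the base axis. Payload 3.1 kg.
Tool frame: the origin (TCP) lies at the very end of the fingers, on their centre line; the grasp point (between the pads) lies 19 mm behind it (grip_depth is the distance from the TCP to the grasp point, in m); z points along the fingers, y is the line along which they close (so a half turn about z gives the same grasp; the last joint's range is limited). The gripper opens to 85 mm and grips with 20 to 120 N. Pads are 22 mm wide; open, the fingers measure 114 mm over their backs; the gripper's body (76 mm by 85 mm) begins 54 mm behind the grasp point. The pads swing forward as they close: fully open they stand 13 mm farther back than shut.
Start: joints at [0.971, 0.527, 1.433, -0, 1.181, -0.178], TCP at [0.256, 0.57, 0.231] pointing down, gripper open.
Joint ranges: [-3.08, 3.08], [-0.75, 2.2], [0.22, 2.44], [-1.43, 4.57], [0, 2.65], [-2.85, 2.85]. Speed limits (rad/s): [2.79, 2.79, 3.14, 3.14, 3.14, 3.14].

INTERFACE

Orientations are given as a unit quaternion [x, y, z, w].
In Python, from station import * gives the robot as it stands.
- The arm moves only by the tool apply_moves, never from a script. Its argument "plan" is a list of rows, each a list of 7 numbers: the shift along the tool's x, y, z in m, then the turn, a rotation vector about the tool's x, y, z in rad, then the gripper command: -1 is fully open, 1 is shut, values between are in proportion. In form: [[dx, dy, dz, wx, wy, wz, jaw], ...]. A call has 1 to 8 rows; each row shifts and turns the commanded pose from where the row before left it, along the tool's axes as they then stand; what a row does not reach is not made up. A row lasts 1/8 s, in which the tool goes at most 62.5 mm and 10.7 degrees, less where a joint would pass 70% of its speed; a pose out of reach is approached as far as the arm can. A call is refused whole if a number of a shift passes 0.0625 or a number of a turn 0.188, either way. A call with a gripper value outside its range is refused whole. The fingers move at their own pace and stop on an object; "force" is the grip in N (left out, the last holds). Time passes only in rows, so rows that do not move let the fingers close. It gives the time, the measured TCP pose, the force, the opening and the grip force at its end, in the units of the state.
- sense(): the state, without advancing time (a new reading comes with each control period).
- snapshot(name): name is "scene" or "top"; returns the picture (384x512x3 uint8, red, green, blue); there is no depth.
- calibration(name): a dict with "camera_matrix" (3x3 intrinsics, pixels), "R" (3x3) and "t" (3): a world point X has camera coordinates R X + t. Camera axes: x right, y down, z forward; pixel columns grow to the right and rows downward; lengths in m; the calibration is good to about 2 mm. A picture is of the moment at which its call begins. calibration takes no time and is no camera call.
- sign_off(): hands the job in; it is judged then, once.
The state is a dict: "t": time; "q": joint angles; "qd": joint speeds; "tau": joint torques, N m; "tcp_pos": TCP position; "tool_rot": TCP orientation; "force": force on the tool from outside, world axes, zero at the start; "ft_torque": the same for the moment, N m; "finger_gap": opening from 0.0 (shut) to 1.0 (fully open); "gripper_force": force on a finger pad.
Only numpy, scipy, OpenCV 4.12 (cv2) and the standard library are available. Lean on these libraries where they do the work, as an engineer would, in place of code of your own. Each camera call takes 0.05 s, during which the arm holds its last target. There are 200 camera calls.

## Working session

There is one attempt and no reset: what is moved stays moved. The work goes in short steps, Python scripts to look and compute and a tool call to move; the robot and the scene stay as the last step left them, time stands still between calls to the robot, and variables do not carry over. Pictures are saved under pics/ and viewed, at most 10 in all, crops included, and the job is handed in when it is done.

Besides the shell and the picture viewer there is one more tool, called as a command line: name --pt "numbers of a row" for each row, then --argument value for the rest. apply_moves: Moves the arm, as the interface text tells. Its arguments: {"type":"object","properties":{"plan":{"type":"array"},"force":{"type":"number"}},"required":["plan"]}

```bash
mkdir -p pics; ls
python3 - <<'E'
from station import *
import cv2
for n in("scene","top"):
    cv2.imwrite(f"pics/{n}0.png",snapshot(n)[:,:,::-1])
    c=calibration(n);print(n,c)
s=sense();print(s)
E
```

```text
pics
scene {'camera_matrix': array([[359.26868916,   0.        , 251.26502759],
       [  0.        , 359.26868916, 192.35663241],
       [  0.        ,   0.        ,   1.        ]]), 'R': array([[ 0.58631922,  0.80986633, -0.01860913],
       [ 0.60518738, -0.453177  , -0.65450656],
       [-0.53849606,  0.37248776, -0.75582727]]), 't': array([-0.36757479, -0.24662512,  1.42428534])}
top {'camera_matrix': array([[392.27946238,   0.        , 256.2701258 ],
       [  0.        , 392.27946238, 196.13404698],
       [  0.        ,   0.        ,   1.        ]]), 'R': array([[-0.00534409, -0.99950326, -0.03105904],
       [-0.99577072,  0.00816774, -0.09150934],
       [ 0.09171757,  0.03043865, -0.99531974]]), 't': array([0.06482837, 0.61113679, 0.99571506])}
{'t': 0.1, 'q': array([ 9.70453819e-01,  5.28390317e-01,  1.43376170e+00,  3.41476259e-05,
        1.18139750e+00, -1.78518857e-01]), 'qd': array([-2.75631523e-04, -1.59894334e-03, -2.81982899e-03,  7.70616443e-04,
        8.23788919e-04, -1.59723017e-05]), 'tau': array([-2.12857449e-04, -4.43303955e+01, -1.78585446e+01, -2.05786282e-04,
        3.95838171e-03,  9.02060890e-06]), 'tcp_pos': array([0.25550171, 0.56969427, 0.23042492]), 'tool_rot': array([ 2.09357860e-01,  9.77838601e-01, -8.99177583e-04, -3.86080263e-04]), 'force': array([0.35204794, 0.16897913, 0.60353675]), 'ft_torque': array([ 0.004199  , -0.02825672, -0.01091259]), 'gripper_force': 0.0, 'finger_gap': 0.9957630197605191}
```

View pics/scene0.png

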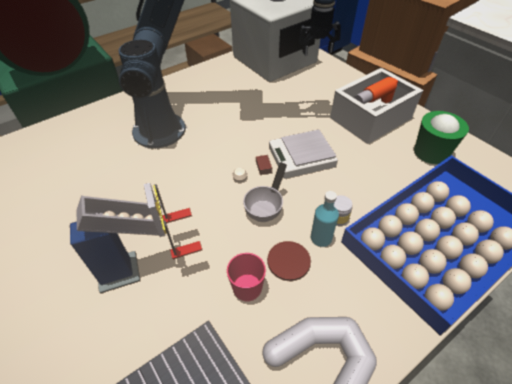

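View pics/top0.png

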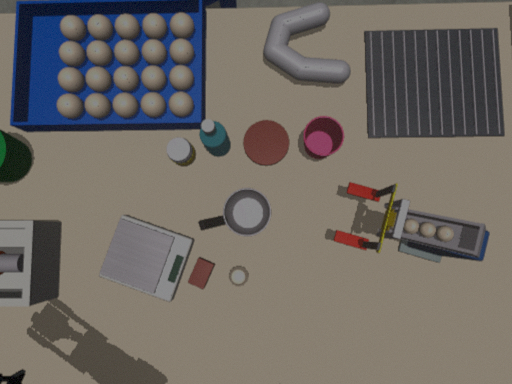

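```bash
cat > h.py <<'E'
import numpy as np, cv2
from station import *
def px2w(n,u,v,z):
    c=calibration(n);K,R,t=map(np.array,(c["camera_matrix"],c["R"],c["t"]))
    o=-R.T@t; d=R.T@np.linalg.solve(K,[u,v,1.]); return o+d*(z-o[2])/d[2]
def w2px(n,X):
    c=calibration(n);p=np.array(c["camera_matrix"])@(np.array(c["R"])@X+np.array(c["t"]));return p[:2]/p[2]
E
python3 - <<'E'
from h import *
a=cv2.imread("pics/top0.png")
b=cv2.resize(a[160:320,95:255],None,fx=3.7,fy=3.7,interpolation=cv2.INTER_CUBIC)
cv2.imwrite("pics/c1.png",b)
b=cv2.resize(a[160:280,320:490],None,fx=4.5,fy=4.5,interpolation=cv2.INTER_CUBIC)
cv2.imwrite("pics/c2.png",b)
E
```

```text
(no output)
```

View pics/c1.png

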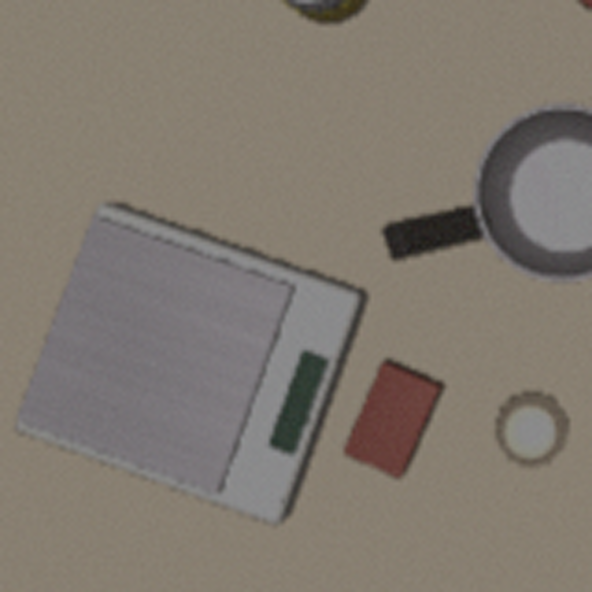

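View pics/c2.png

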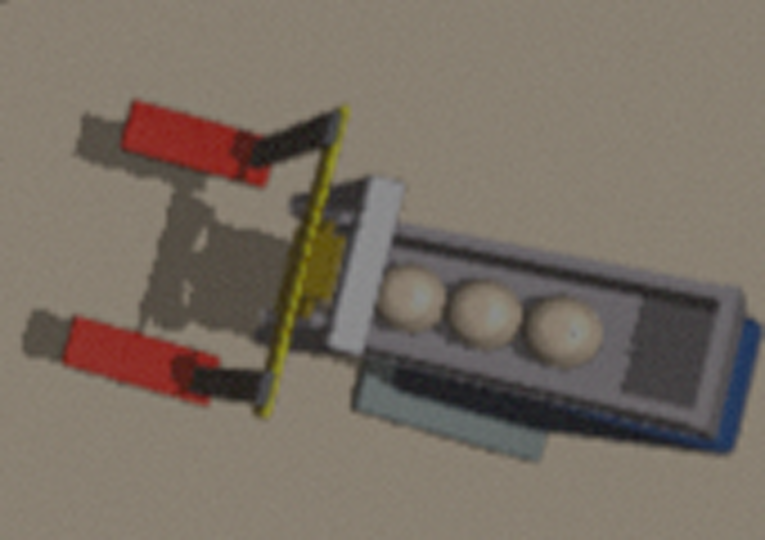

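Run:
```python
from h import *
np.set_printoptions(precision=4,suppress=True)
A=lambda p:(95+p[0]/3.7,160+p[1]/3.7)
B=lambda p:(320+p[0]/4.5,160+p[1]/4.5)
rim=px2w("top",247.3,211.6,.055); tip=px2w("top",*A((390,243)),.125); root=px2w("top",*A((478,221)),.055)
print("rim",rim,"tip",tip,"root",root,np.linalg.norm((tip-rim)[:2]))
d=(tip-rim)[:2];print("handle dir deg",np.degrees(np.arctan2(d[1],d[0])))
P=[px2w("top",*A(p),.05) for p in((100,212),(295,286),(220,492),(18,428))]
print("plate",np.array(P),np.mean(P,0),[np.linalg.norm(P[i]-P[i-1]) for i in range(4)])
S=[px2w("top",*A(p),.045) for p in((98,205),(365,292),(285,522),(18,430))]
print("body",[np.linalg.norm(S[i]-S[i-1]) for i in range(4)])
z=.104
L={k:px2w("top",*B(p),z) for k,p in dict(ul=(128,124),ur=(270,163),ll=(70,338),lr=(213,381)).items()}
for k in L:print(k,L[k])
l=(L['ul']+L['ll'])/2;r=(L['ur']+L['lr'])/2;f=(l+r)/2
print("fork",f,"len",np.linalg.norm(L['ul']-L['ur']),np.linalg.norm(L['ll']-L['lr']),"sep",np.linalg.norm(L['ul']-L['ll']),np.linalg.norm(L['ur']-L['lr']))
for a,b in(('ul','ur'),('ll','lr')): e=L[b]-L[a];print(np.degrees(np.arctan2(e[1],e[0])))
e=L['ll']-L['ul']; print("perp",np.degrees(np.arctan2(e[1],e[0])))
e=L['lr']-L['ur']; print("perp",np.degrees(np.arctan2(e[1],e[0])))
# scene checks
for n,X in dict(rim=rim,fork=f).items(): print(n,w2px("scene",X))
for k in L: print(k,w2px("scene",L[k]))
```

```text
rim [0.5699 0.0829 0.055 ] tip [0.5338 0.1901 0.125 ] root [0.5497 0.1417 0.055 ] 0.1131165824403411
handle dir deg 108.64412181131034
plate [[0.5578 0.4059 0.05  ]
 [0.5059 0.2687 0.05  ]
 [0.3665 0.3182 0.05  ]
 [0.4098 0.459  0.05  ]] [0.46  0.363 0.05 ] [np.float64(0.1572253520489261), np.float64(0.14674265082552718), np.float64(0.14794620222025046), np.float64(0.14730804825164603)]
body [np.float64(0.16341235125329406), np.float64(0.1980544427359947), np.float64(0.16478743984811006), np.float64(0.1967162890223571)]
ul [ 0.6236 -0.1637  0.104 ]
ur [ 0.602  -0.2383  0.104 ]
ll [ 0.5098 -0.1302  0.104 ]
lr [ 0.4869 -0.2046  0.104 ]
fork [ 0.5556 -0.1842  0.104 ] len 0.07760811567394603 0.07787511218545674 sep 0.11860760749703793 0.11996497594807518
-106.13247206609108
-107.1319855290188
perp 163.56519324156918
perp 163.69047460060366
rim [261.8774 200.3852]
fork [180.3813 230.9315]
ul [199.5868 244.1817]
ur [170.566 253.066]
ll [189.4291 210.9149]
lr [162.1922 218.2751]
```

```bash
cat >> h.py <<'E'
from scipy.spatial.transform import Rotation as Ro
from scipy.linalg import logm
np.set_printoptions(precision=4,suppress=True)
def T(p,R): M=np.eye(4);M[:3,:3]=R;M[:3,3]=p;return M
def pan2tool(x,y,z,handle_deg,back=0.,off=(0,0,0)):
    """tool pose gripping a pan at x,y,z (underside) whose handle points to handle_deg"""
    P=T([x,y,z],Ro.from_euler('z',handle_deg-180,degrees=True).as_matrix())
    zt=np.array([.5,0,-.866025]); yt=-np.array([.866025,0,.5])
    g=np.array([-.094,0,.099])+np.array(off)+(.019-back)*zt
    return P@T(g,np.c_[np.cross(yt,zt),yt,zt])
def cur(): s=sense(); return T(s["tcp_pos"],Ro.from_quat(s["tool_rot"]).as_matrix())
def rows(G,n,C=None):
    """n equal rows: a screw from the present pose to G"""
    C=cur() if C is None else C
    D=np.linalg.inv(C)@G; M=T([0,0,0],Ro.from_rotvec(Ro.from_matrix(D[:3,:3]).as_rotvec()/n).as_matrix())
    S=sum(np.linalg.matrix_power(M[:3,:3],k) for k in range(n)); M[:3,3]=np.linalg.solve(S,D[:3,3])
    r=np.r_[M[:3,3],Ro.from_matrix(M[:3,:3]).as_rotvec()]
    X=C.copy();path=[]
    for _ in range(n): X=X@M; path.append(X[:3,3].copy())
    print("row x",n,np.round(r,4).tolist()); print("mid",path[n//2-1],"end",path[-1])
E
python3 - <<'E'
from h import *
G=pan2tool(.5699,.0829,0,108.6,back=.10)
print(G); rows(G,8)
E
```

```text
[[-0.9478 -0.2762  0.1595  0.527 ]
 [-0.319   0.8208 -0.4739  0.2104]
 [ 0.     -0.5    -0.866   0.1691]
 [ 0.      0.      0.      1.    ]]
row x 8 [-0.0384, -0.0397, 0.0186, 0.0621, -0.0245, -0.0911]
mid [0.3581 0.369  0.1763] end [0.527  0.2104 0.1691]
```

apply_moves --pt "-0.0384 -0.0397 0.0186 0.0621 -0.0245 -0.0911 -1" --pt "-0.0384 -0.0397 0.0186 0.0621 -0.0245 -0.0911 -1" --pt "-0.0384 -0.0397 0.0186 0.0621 -0.0245 -0.0911 -1" --pt "-0.0384 -0.0397 0.0186 0.0621 -0.0245 -0.0911 -1" --pt "-0.0384 -0.0397 0.0186 0.0621 -0.0245 -0.0911 -0.3" --pt "-0.0384 -0.0397 0.0186 0.0621 -0.0245 -0.0911 -0.3" --pt "-0.0384 -0.0397 0.0186 0.0621 -0.0245 -0.0911 -0.3" --pt "-0.0384 -0.0397 0.0186 0.0621 -0.0245 -0.0911 -0.3" --force 90

```text
t: 1.1
tcp_pos: [0.528, 0.2097, 0.1687]
tool_rot: [-0.158, 0.953, -0.256, 0.042]
force: [-0.0, 0.4, -0.5]
finger_gap: 0.651
gripper_force: 0.0
```

Run:
```python
from h import *
print(sense()["q"],sense()["tcp_pos"])
a=snapshot("scene");t=snapshot("top")
b=np.hstack([cv2.resize(a[110:250,180:340],None,fx=2.5,fy=2.5),cv2.resize(t[140:280,170:330],None,fx=2.5,fy=2.5)])
cv2.imwrite("pics/g1.png",b[:,:,::-1])
rows(pan2tool(.5699,.0829,0,108.6,back=.10),1)
```

```text
[ 0.4422  0.6187  1.6008 -0.6007  1.074  -1.1228] [0.528  0.2097 0.1687]
row x 1 [0.003, 0.0022, -0.0018, -0.0001, 0.0009, -0.0036]
mid [0.527  0.2104 0.1691] end [0.527  0.2104 0.1691]
```

View pics/g1.png

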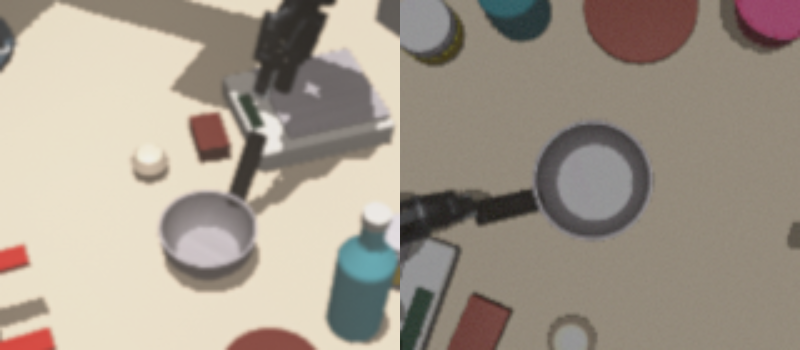

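apply_moves --pt "0.001 0.001 0.03 0 0 0 -0.3" --pt "0 0 0.03 0 0 0 -0.3" --pt "0 0 0.02 0 0 0 -0.3" --pt "0 0 0 0 0 0 -0.3"

```text
t: 1.7
tcp_pos: [0.5373, 0.1733, 0.0979]
tool_rot: [-0.156, 0.954, -0.255, 0.04]
force: [0.7, -1.1, 0.5]
finger_gap: 0.65
gripper_force: 0.0
```

Run:
```python
from h import *
for _ in range(3):
    rows(pan2tool(.5699,.0829,0,108.6),1); snapshot("top")
print(sense()["force"])
```

```text
row x 1 [-0.0021, -0.0024, 0.0191, 0.0019, -0.0029, 0.0001]
mid [0.5429 0.163  0.0825] end [0.5429 0.163  0.0825]
row x 1 [-0.0012, -0.0022, 0.0201, 0.0019, -0.0006, -0.0003]
mid [0.5429 0.163  0.0825] end [0.5429 0.163  0.0825]
row x 1 [-0.0005, -0.0021, 0.0209, 0.0019, 0.0013, -0.0007]
mid [0.5429 0.163  0.0825] end [0.5429 0.163  0.0825]
[-0.7225 -1.0303 -0.5201]
```

apply_moves --pt "-0.001 -0.002 0.02 0 0 0 -0.3" --pt "0 0 0 0 0 0 -0.3" --pt "0 0 0 0 0 0 0.3" --pt "0 0 0 0 0 0 1" --pt "0 0 0 0 0 0 1" --pt "0 0 0 0 0 0 1" --pt "0 0 0 0 0 0 1" --pt "0 0 0 0 0 0 1" --force 90

```text
t: 2.85
tcp_pos: [0.5435, 0.1633, 0.083]
tool_rot: [-0.156, 0.953, -0.254, 0.042]
force: [0.4, 1.4, -1.2]
finger_gap: 0.149
gripper_force: 87.9
```

Run:
```python
from h import *
for _ in range(2):
    rows(pan2tool(.5699,.0829,0,108.6),1); print(sense()["finger_gap"],sense()["gripper_force"],sense()["force"]);snapshot("top")
```

```text
row x 1 [0.0006, 0.0002, 0.0005, 0.0018, 0.0014, -0.0006]
mid [0.5429 0.163  0.0825] end [0.5429 0.163  0.0825]
0.14901602140268536 87.91676759719849 [ 0.4302  1.396  -1.2329]
row x 1 [0.0006, 0.0002, 0.0004, 0.0017, 0.0013, -0.0006]
mid [0.5429 0.163  0.0825] end [0.5429 0.163  0.0825]
0.15363758705317956 87.9159414768219 [-0.0643  0.3683 -1.4038]
```

apply_moves --pt "0 -0.004 -0.0065 0 0 0 1" --pt "0 -0.004 -0.0065 0 0 0 1" --pt "0 0 0 0 0 0 1" --pt "0 0 0 0 0 0 1"

```text
t: 3.45
tcp_pos: [0.5436, 0.1627, 0.0985]
tool_rot: [-0.156, 0.953, -0.254, 0.042]
force: [0.9, -0.9, -2.7]
finger_gap: 0.154
gripper_force: 87.9
```

Run:
```python
from h import *
print(sense()["gripper_force"],sense()["force"],sense()["ft_torque"])
G=pan2tool(.5909,-.0643,.015,73.6); rows(G,8)
rows(pan2tool(.5542,-.189,.015,73.6),6,G)
print(w2px("top",[.5909,-.0643,.07]))
```

```text
87.91830539703369 [ 0.9035 -0.8566 -2.6656] [ 0.5491  0.1478 -0.0007]
row x 8 [-0.008, -0.0164, 0.0096, 0.0003, 0.0383, 0.0661]
mid [0.5904 0.0952 0.098 ] end [0.6148 0.0168 0.0975]
row x 6 [-0.0, -0.0188, 0.0108, 0.0, -0.0, -0.0]
mid [ 0.5964 -0.0456  0.0975] end [ 0.5781 -0.1079  0.0975]
[305.8982 202.4717]
```

apply_moves --pt "-0.008 -0.0164 0.0096 0.0003 0.0383 0.0661 1" --pt "-0.008 -0.0164 0.0096 0.0003 0.0383 0.0661 1" --pt "-0.008 -0.0164 0.0096 0.0003 0.0383 0.0661 1" --pt "-0.008 -0.0164 0.0096 0.0003 0.0383 0.0661 1" --pt "-0.008 -0.0164 0.0096 0.0003 0.0383 0.0661 1" --pt "-0.008 -0.0164 0.0096 0.0003 0.0383 0.0661 1" --pt "-0.008 -0.0164 0.0096 0.0003 0.0383 0.0661 1" --pt "-0.008 -0.0164 0.0096 0.0003 0.0383 0.0661 1"

```text
t: 4.45
tcp_pos: [0.6153, 0.0154, 0.0973]
tool_rot: [0.14, 0.956, -0.256, -0.038]
force: [-0.3, -0.7, -2.7]
finger_gap: 0.151
gripper_force: 87.7
```

apply_moves --pt "0 0 0 0 0 0 1" --pt "0 0 0 0 0 0 1" --pt "0 0 0 0 0 0 1"

```text
t: 4.82
tcp_pos: [0.6146, 0.0176, 0.0973]
tool_rot: [0.137, 0.956, -0.256, -0.037]
force: [-0.3, -0.4, -2.1]
finger_gap: 0.152
gripper_force: 87.8
```

Run:
```python
from h import *
rows(pan2tool(.5909,-.0643,.015,73.6),1)
rows(pan2tool(.5542,-.189,.015,73.6),6)
t=snapshot("top");a=snapshot("scene")
b=np.hstack([cv2.resize(t[140:290,260:410],None,fx=4,fy=4)[:,:,::-1]])
cv2.imwrite("pics/g2.png",b)
```

```text
row x 1 [-0.0004, -0.0008, 0.0002, -0.0004, -0.0002, 0.0009]
mid [0.6148 0.0168 0.0975] end [0.6148 0.0168 0.0975]
row x 6 [-0.0001, -0.0189, 0.0109, -0.0001, -0.0, 0.0002]
mid [ 0.5963 -0.0451  0.0974] end [ 0.5781 -0.1079  0.0975]
```

View pics/g2.png

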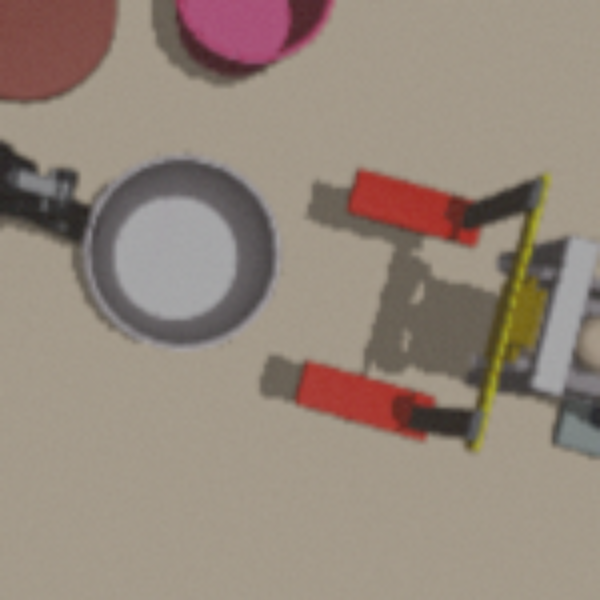

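apply_moves --pt "0 -0.0189 0.0109 0 0 0 1" --pt "0 -0.0189 0.0109 0 0 0 1" --pt "0 -0.0189 0.0109 0 0 0 1" --pt "0 -0.0189 0.0109 0 0 0 1" --pt "0 -0.0189 0.0109 0 0 0 1" --pt "0 -0.0189 0.0109 0 0 0 1" --pt "0 0 0 0 0 0 1" --pt "0 0 0 0 0 0 1"

```text
t: 5.92
tcp_pos: [0.5783, -0.1086, 0.0974]
tool_rot: [0.138, 0.956, -0.256, -0.037]
force: [0.1, 0.2, -2.5]
finger_gap: 0.152
gripper_force: 87.9
```

Run:
```python
from h import *
rows(pan2tool(.5542,-.189,.015,73.6),1);print(sense()["tcp_pos"],sense()["force"])
t=snapshot("top");a=snapshot("scene")
b=np.hstack([cv2.resize(t[140:290,310:410],None,fx=4,fy=4),cv2.resize(a[160:310,90:190+10],None,fx=3.6,fy=4)])[:,:,::-1]
cv2.imwrite("pics/g3.png",b)
```

```text
row x 1 [0.0004, 0.0005, -0.0004, 0.0001, 0.0001, -0.0007]
mid [ 0.5781 -0.1079  0.0975] end [ 0.5781 -0.1079  0.0975]
[ 0.5783 -0.1086  0.0974] [ 0.051   0.1516 -2.4946]
```

View pics/g3.png

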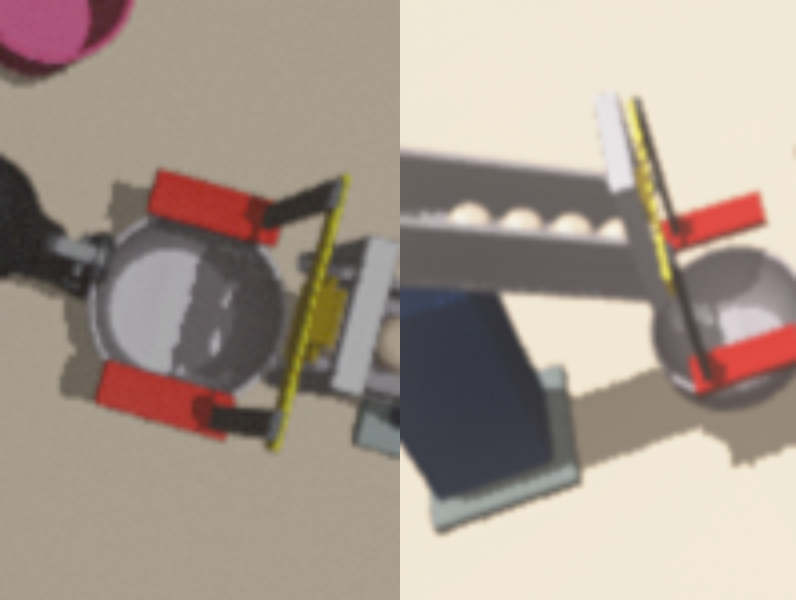

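apply_moves --pt "0 -0.003 -0.0052 0 0 0 1" --pt "0 -0.003 -0.0052 0 0 0 1" --pt "0 -0.001 -0.0017 0 0 0 1" --pt "0 0 0 0 0 0 1" --pt "0 0 0 0 0 0 1"

```text
t: 6.65
tcp_pos: [0.578, -0.1087, 0.1114]
tool_rot: [0.138, 0.956, -0.256, -0.037]
force: [-0.4, -0.0, -2.1]
finger_gap: 0.154
gripper_force: 88.0
```

apply_moves --pt "0 -0.001 -0.0017 0 0 0 1" --pt "0 -0.001 -0.0017 0 0 0 1" --pt "0 0 0 0 0 0 1"

```text
t: 7.02
tcp_pos: [0.5782, -0.1088, 0.1156]
tool_rot: [0.138, 0.956, -0.256, -0.037]
force: [0.4, 0.3, -2.8]
finger_gap: 0.154
gripper_force: 88.0
```

apply_moves --pt "0 -0.001 -0.0017 0 0 0 1" --pt "0 -0.001 -0.0017 0 0 0 1" --pt "0 0 0 0 0 0 1"

```text
t: 7.4
tcp_pos: [0.5782, -0.1088, 0.1196]
tool_rot: [0.138, 0.956, -0.256, -0.037]
force: [0.1, 0.1, -2.4]
finger_gap: 0.157
gripper_force: 88.0
```

apply_moves --pt "0 -0.001 -0.0017 0 0 0 1" --pt "0 -0.001 -0.0017 0 0 0 1" --pt "0 0 0 0 0 0 1"

```text
t: 7.78
tcp_pos: [0.5778, -0.1088, 0.1227]
tool_rot: [0.138, 0.956, -0.256, -0.037]
force: [0.5, -0.8, -5.4]
finger_gap: 0.155
gripper_force: 87.9
```

apply_moves --pt "0 -0.001 -0.0017 0 0 0 1" --pt "0 0 0 0 0 0 1" --pt "0 0 0 0 0 0 1"

```text
t: 8.15
tcp_pos: [0.5778, -0.1088, 0.125]
tool_rot: [0.138, 0.956, -0.256, -0.037]
force: [-0.1, -2.1, -7.4]
finger_gap: 0.151
gripper_force: 87.9
```

apply_moves --pt "0 -0.001 -0.0017 0 0 0 1" --pt "0 -0.001 -0.0017 0 0 0 1" --pt "0 -0.001 -0.0017 0 0 0 1" --pt "0 0 0 0 0 0 1"

```text
t: 8.65
tcp_pos: [0.5779, -0.1088, 0.1315]
tool_rot: [0.138, 0.956, -0.256, -0.037]
force: [-0.5, -1.8, -6.1]
finger_gap: 0.153
gripper_force: 88.2
```

Run:
```python
from h import *
rows(pan2tool(.5542,-.189,.048,73.6),1);s=sense();print(s["tcp_pos"],s["force"],s["ft_torque"])
t=snapshot("top");a=snapshot("scene")
b=np.hstack([cv2.resize(t[140:290,310:410],None,fx=4,fy=4),cv2.resize(a[160:310,100:200],None,fx=4,fy=4)])[:,:,::-1]
cv2.imwrite("pics/g4.png",b)
```

```text
row x 1 [0.0001, 0.0012, 0.0004, -0.0007, -0.0003, -0.0004]
mid [ 0.5781 -0.1079  0.1305] end [ 0.5781 -0.1079  0.1305]
[ 0.5779 -0.1088  0.1315] [-0.4603 -1.8207 -6.0892] [ 0.9343 -0.3651 -0.0141]
```

View pics/g4.png

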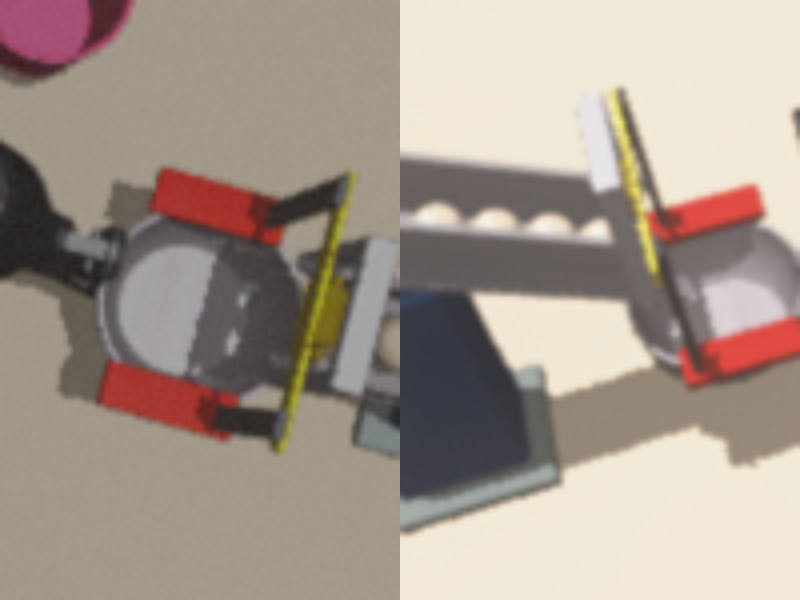

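apply_moves --pt "0 -0.002 -0.0035 0 0 0 1" --pt "0 -0.002 -0.0035 0 0 0 1" --pt "0 -0.002 -0.0035 0 0 0 1" --pt "0 -0.002 -0.0035 0 0 0 1" --pt "0 0 0 0 0 0 1"

```text
t: 9.38
tcp_pos: [0.5781, -0.1088, 0.148]
tool_rot: [0.138, 0.956, -0.257, -0.037]
force: [-1.5, -1.2, -5.6]
finger_gap: 0.153
gripper_force: 88.3
```

apply_moves --pt "0 -0.002 -0.0035 0 0 0 1" --pt "0 -0.002 -0.0035 0 0 0 1" --pt "0 -0.0015 -0.0026 0 0 0 1" --pt "0 0 0 0 0 0 1" --pt "0 0 0 0 0 0 1" --pt "0 0 0 0 0 0 1" --pt "0 0 0 0 0 0 1" --pt "0 0 0 0 0 0 1"

```text
t: 10.38
tcp_pos: [0.5785, -0.1083, 0.1582]
tool_rot: [0.138, 0.956, -0.256, -0.037]
force: [1.3, 2.4, -7.3]
finger_gap: 0.148
gripper_force: 90.5
```

apply_moves --pt "0 0 0 0 0 0 1" --pt "0 0 0 0 0 0 1" --pt "0 0 0 0 0 0 1" --pt "0 0 0 0 0 0 1" --pt "0 0 0 0 0 0 1" --pt "0 0 0 0 0 0 1"

```text
t: 11.12
tcp_pos: [0.5783, -0.1087, 0.1583]
tool_rot: [0.138, 0.956, -0.256, -0.037]
force: [2.1, 2.4, -9.1]
finger_gap: 0.15
gripper_force: 90.5
```

Run:
```python
from h import *
s=sense();print(s["tcp_pos"],s["force"],s["ft_torque"])
t=snapshot("top");a=snapshot("scene")
b=np.hstack([cv2.resize(t[140:290,310:410],None,fx=4,fy=4),cv2.resize(a[160:310,100:200],None,fx=4,fy=4)])[:,:,::-1]
cv2.imwrite("pics/g5.png",b)
```

```text
[ 0.5783 -0.1087  0.1583] [ 2.0726  2.3829 -9.1148] [ 1.9181 -0.916   0.0065]
```

View pics/g5.png

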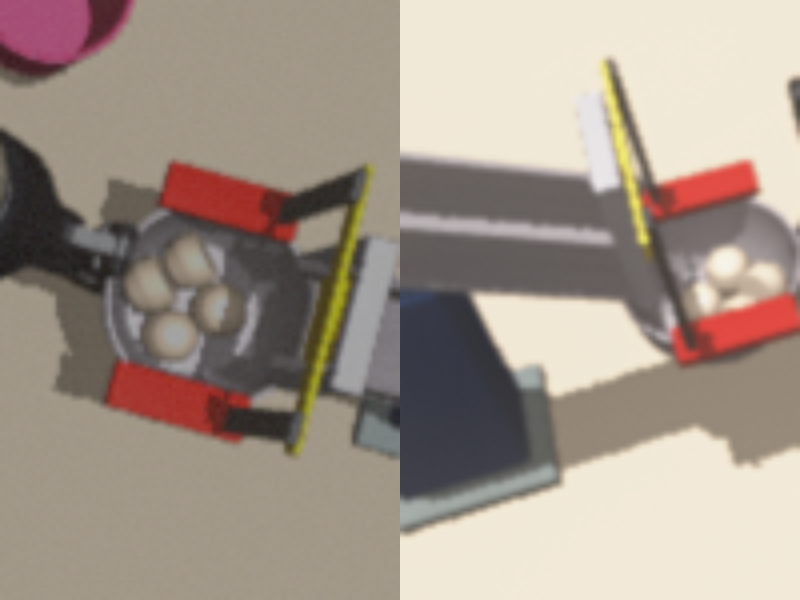

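apply_moves --pt "0 0.002 0.0035 0 0 0 1" --pt "0 0.002 0.0035 0 0 0 1" --pt "0 0.002 0.0035 0 0 0 1" --pt "0 0.002 0.0035 0 0 0 1" --pt "0 0.002 0.0035 0 0 0 1" --pt "0 0.002 0.0035 0 0 0 1" --pt "0 0.002 0.0035 0 0 0 1" --pt "0 0.002 0.0035 0 0 0 1"

```text
t: 12.22
tcp_pos: [0.5781, -0.109, 0.1259]
tool_rot: [0.138, 0.956, -0.257, -0.037]
force: [0.9, -0.1, -7.9]
finger_gap: 0.151
gripper_force: 90.6
```

apply_moves --pt "0 0.002 0.0035 0 0 0 1" --pt "0 0.002 0.0035 0 0 0 1" --pt "0 0.002 0.0035 0 0 0 1" --pt "0 0.002 0.0035 0 0 0 1" --pt "0 0.002 0.0035 0 0 0 1" --pt "0 0.002 0.0035 0 0 0 1" --pt "0 0 0 0 0 0 1" --pt "0 0 0 0 0 0 1"

```text
t: 13.22
tcp_pos: [0.5781, -0.109, 0.102]
tool_rot: [0.138, 0.956, -0.256, -0.037]
force: [-0.4, -1.2, -2.8]
finger_gap: 0.148
gripper_force: 91.1
```

Run:
```python
from h import *
s=sense();print(s["tcp_pos"],s["force"],s["ft_torque"])
a=pan2tool(.5909,-.0643,.018,73.6);rows(a,6)
b=pan2tool(.5909,-.0643,.100,73.6);rows(b,4,a)
c=pan2tool(.46,.363,.100,100);rows(c,16,b)
# lug/gate height vs original: red blob in scene image
for im in(cv2.imread("pics/scene0.png"),snapshot("scene")[:,:,::-1]):
    m=(im[:,:,2]>150)&(im[:,:,1]<70)&(im[:,:,0]<70); m[:, :150]=0;m[:,210:]=0;m[:200]=0;m[260:]=0
    v,u=np.nonzero(m);print(len(u),u.mean(),v.mean(),v.min(),v.max())
    m=(im[:,:,2]>140)&(im[:,:,1]>120)&(im[:,:,0]<90);m[:, :140]=0;m[:,190:]=0;m[:180]=0;m[260:]=0
    v,u=np.nonzero(m);print("yel",len(u),u.mean(),v.mean(),v.min())
```

```text
[ 0.5781 -0.109   0.102 ] [-0.4069 -1.2158 -2.8021] [ 0.7918 -0.1958 -0.0262]
row x 6 [0.0001, 0.019, -0.0107, -0.0001, -0.0, -0.0]
mid [ 0.5964 -0.0461  0.1012] end [0.6148 0.0168 0.1005]
row x 4 [-0.0, -0.0103, -0.0178, 0.0, -0.0, -0.0]
mid [0.6148 0.0168 0.1415] end [0.6148 0.0168 0.1825]
row x 16 [0.0126, 0.0227, -0.0131, 0.0, -0.0144, -0.0249]
mid [0.5549 0.2413 0.1825] end [0.4453 0.4462 0.1825]
88 178.14772727272728 238.5 214 257
yel 62 159.20967741935485 210.53225806451613 188
45 178.93333333333334 242.57777777777778 215 257
yel 44 158.6590909090909 209.1590909090909 191
```

apply_moves --pt "0 0.012 -0.0068 0 0 0 1" --pt "0 0.019 -0.0107 0 0 0 1" --pt "0 0.019 -0.0107 0 0 0 1" --pt "0 0.019 -0.0107 0 0 0 1" --pt "0 0.019 -0.0107 0 0 0 1" --pt "0 0.019 -0.0107 0 0 0 1" --pt "0 0.007 -0.0039 0 0 0 1" --pt "0 0 0 0 0 0 1"

```text
t: 14.28
tcp_pos: [0.6151, 0.017, 0.1004]
tool_rot: [0.137, 0.956, -0.257, -0.037]
force: [0.1, 0.6, -4.1]
finger_gap: 0.153
gripper_force: 91.1
```

apply_moves --pt "0 -0.0103 -0.0178 0 0 0 1" --pt "0 -0.0103 -0.0178 0 0 0 1" --pt "0 -0.0103 -0.0178 0 0 0 1" --pt "0 -0.0103 -0.0178 0 0 0 1"

```text
t: 14.78
tcp_pos: [0.6151, 0.0161, 0.1851]
tool_rot: [0.138, 0.956, -0.256, -0.036]
force: [-0.4, -0.4, -3.4]
finger_gap: 0.153
gripper_force: 91.1
```

apply_moves --pt "0.0126 0.0227 -0.0131 0 -0.0144 -0.0249 1" --pt "0.0126 0.0227 -0.0131 0 -0.0144 -0.0249 1" --pt "0.0126 0.0227 -0.0131 0 -0.0144 -0.0249 1" --pt "0.0126 0.0227 -0.0131 0 -0.0144 -0.0249 1" --pt "0.0126 0.0227 -0.0131 0 -0.0144 -0.0249 1" --pt "0.0126 0.0227 -0.0131 0 -0.0144 -0.0249 1" --pt "0.0126 0.0227 -0.0131 0 -0.0144 -0.0249 1" --pt "0.0126 0.0227 -0.0131 0 -0.0144 -0.0249 1"

```text
t: 15.78
tcp_pos: [0.5547, 0.2416, 0.1839]
tool_rot: [0.027, 0.966, -0.259, -0.007]
force: [-0.2, 0.0, -2.6]
finger_gap: 0.154
gripper_force: 91.1
```

apply_moves --pt "0.0126 0.0227 -0.0131 0 -0.0144 -0.0249 1" --pt "0.0126 0.0227 -0.0131 0 -0.0144 -0.0249 1" --pt "0.0126 0.0227 -0.0131 0 -0.0144 -0.0249 1" --pt "0.0126 0.0227 -0.0131 0 -0.0144 -0.0249 1" --pt "0.0126 0.0227 -0.0131 0 -0.0144 -0.0249 1" --pt "0.0126 0.0227 -0.0131 0 -0.0144 -0.0249 1" --pt "0.0126 0.0227 -0.0131 0 -0.0144 -0.0249 1" --pt "0.0126 0.0227 -0.0131 0 -0.0144 -0.0249 1"

```text
t: 16.77
tcp_pos: [0.4448, 0.4461, 0.1837]
tool_rot: [-0.084, 0.962, -0.258, 0.023]
force: [0.2, 0.5, -3.5]
finger_gap: 0.151
gripper_force: 91.1
```

apply_moves --pt "0 0 0 0 0 0 1" --pt "0 0 0 0 0 0 1" --pt "0 0 0 0 0 0 1"

```text
t: 17.15
tcp_pos: [0.4458, 0.4443, 0.1828]
tool_rot: [-0.083, 0.962, -0.258, 0.023]
force: [-0.0, -0.4, -3.5]
finger_gap: 0.154
gripper_force: 91.1
```

Run:
```python
from h import *
s=sense();print(s["tcp_pos"],s["force"],s["ft_torque"])
a=pan2tool(.46,.363,.1,100);rows(a,1)
rows(pan2tool(.46,.363,.055,100),6)
rows(pan2tool(.46,.363,.05,100),1)
t=snapshot("top");cv2.imwrite("pics/t6.png",t[:,:,::-1])
g=cv2.GaussianBlur(t[:,:,1],(5,5),1)
print("expected rim px",w2px("top",[.46,.363,.155]))
print(cv2.HoughCircles(g,cv2.HOUGH_GRADIENT,1,200,param1=80,param2=12,minRadius=24,maxRadius=31))
```

```text
[0.4458 0.4443 0.1828] [-0.0466 -0.3518 -3.5237] [0.7766 0.1098 0.0272]
row x 1 [0.0001, 0.0018, -0.0007, -0.0007, -0.0007, -0.0021]
mid [0.4453 0.4462 0.1825] end [0.4453 0.4462 0.1825]
row x 6 [0.0, 0.0041, 0.0064, -0.0001, -0.0001, -0.0004]
mid [0.4455 0.4453 0.1602] end [0.4453 0.4462 0.1375]
row x 1 [0.0001, 0.0268, 0.0426, -0.0007, -0.0007, -0.0021]
mid [0.4453 0.4462 0.1325] end [0.4453 0.4462 0.1325]
expected rim px [122.4248 258.3351]
[[[123.5 257.5  26.8]
  [423.5  54.5  27.1]]]
```

apply_moves --pt "0 0.0055 0.0078 0 0 0 1" --pt "0 0.0045 0.0078 0 0 0 1" --pt "0 0.0045 0.0078 0 0 0 1" --pt "0 0.0045 0.0078 0 0 0 1" --pt "0 0.0025 0.0043 0 0 0 1" --pt "0 0 0 0 0 0 1" --pt "0 0 0 0 0 0 1"

```text
t: 18.08
tcp_pos: [0.445, 0.4462, 0.1412]
tool_rot: [-0.084, 0.962, -0.258, 0.023]
force: [0.6, -0.2, -3.4]
finger_gap: 0.151
gripper_force: 91.1
```

apply_moves --pt "0 0.001 0.0017 0 0 0 1" --pt "0 0 0 0 0 0 1" --pt "0 0 0 0 0 0 1"

```text
t: 18.45
tcp_pos: [0.4449, 0.4461, 0.1391]
tool_rot: [-0.084, 0.962, -0.258, 0.023]
force: [0.1, -0.4, -2.5]
finger_gap: 0.148
gripper_force: 91.1
```

apply_moves --pt "0 0.0005 0.0009 0 0 0 1" --pt "0 0.0005 0.0009 0 0 0 1" --pt "0 0 0 0 0 0 1" --pt "0 0 0 0 0 0 1"

```text
t: 18.95
tcp_pos: [0.4449, 0.446, 0.1369]
tool_rot: [-0.084, 0.962, -0.258, 0.023]
force: [-0.3, 0.3, -4.1]
finger_gap: 0.159
gripper_force: 91.1
```

apply_moves --pt "0 0.0005 0.0009 0 0 0 1" --pt "0 0.0005 0.0009 0 0 0 1" --pt "0 0 0 0 0 0 1" --pt "0 0 0 0 0 0 1"

```text
t: 19.45
tcp_pos: [0.4449, 0.446, 0.1348]
tool_rot: [-0.084, 0.962, -0.258, 0.023]
force: [-0.6, -0.3, -3.8]
finger_gap: 0.152
gripper_force: 91.1
```

apply_moves --pt "0 0.0005 0.0009 0 0 0 1" --pt "0 0 0 0 0 0 1" --pt "0 0 0 0 0 0 1"

```text
t: 19.82
tcp_pos: [0.4449, 0.446, 0.1338]
tool_rot: [-0.084, 0.962, -0.258, 0.023]
force: [-1.2, 0.7, -2.6]
finger_gap: 0.153
gripper_force: 91.1
```

apply_moves --pt "0 0.0005 0.0009 0 0 0 1" --pt "0 0 0 0 0 0 1" --pt "0 0 0 0 0 0 1"

```text
t: 20.2
tcp_pos: [0.4449, 0.4459, 0.1329]
tool_rot: [-0.084, 0.962, -0.258, 0.023]
force: [-0.1, 0.2, -2.6]
finger_gap: 0.146
gripper_force: 91.2
```

apply_moves --pt "0 0.0005 0.0009 0 0 0 1" --pt "0 0 0 0 0 0 1" --pt "0 0 0 0 0 0 1"

```text
t: 20.58
tcp_pos: [0.4449, 0.4461, 0.1324]
tool_rot: [-0.084, 0.962, -0.258, 0.023]
force: [-2.1, 1.8, 1.6]
finger_gap: 0.151
gripper_force: 91.9
```

apply_moves --pt "0 0.0003 0.0004 0 0 0 1" --pt "0 0 0 0 0 0 1" --pt "0 0 0 0 0 0 1"

```text
t: 20.95
tcp_pos: [0.4449, 0.4462, 0.1323]
tool_rot: [-0.084, 0.962, -0.258, 0.023]
force: [-2.8, 2.8, 4.8]
finger_gap: 0.151
gripper_force: 92.4
```

apply_moves --pt "0 0 0 0 0 0 0.65" --pt "0 0 0 0 0 0 0.5" --pt "0 0 0 0 0 0 0.2" --pt "0 0 0 0 0 0 -0.1" --pt "0 0 0 0 0 0 -0.1" --pt "0 0 0 0 0 0 -0.1"

```text
t: 21.7
tcp_pos: [0.4449, 0.446, 0.1312]
tool_rot: [-0.084, 0.962, -0.258, 0.023]
force: [0.8, 0.0, -0.5]
finger_gap: 0.552
gripper_force: 0.0
```

apply_moves --pt "0 0 -0.015 0 0 0 -0.1" --pt "0 0 -0.025 0 0 0 -0.1" --pt "0 0 -0.04 0 0 0 -0.1" --pt "0 0 -0.05 0 0 0 -0.1" --pt "0 0 0 0 0 0 -0.1" --pt "0 0 0 0 0 0 -0.1"

```text
t: 22.45
tcp_pos: [0.4332, 0.5102, 0.2441]
tool_rot: [-0.084, 0.962, -0.258, 0.023]
force: [-0.2, -0.7, 0.3]
finger_gap: 0.55
gripper_force: 0.0
```

Run:
```python
from h import *
t=snapshot("top");a=snapshot("scene")
b=np.hstack([cv2.resize(t[130:310,90:450],None,fx=1.2,fy=1.2),cv2.resize(a[100:280,70:350],None,fx=1.2,fy=1.2)])[:,:,::-1]
print(b.shape);cv2.imwrite("pics/g7.png",b)
print("expected rim",w2px("top",[.46,.363,.105]))
```

```text
(216, 768, 3)
expected rim [130.1226 256.958 ]
```

View pics/g7.png

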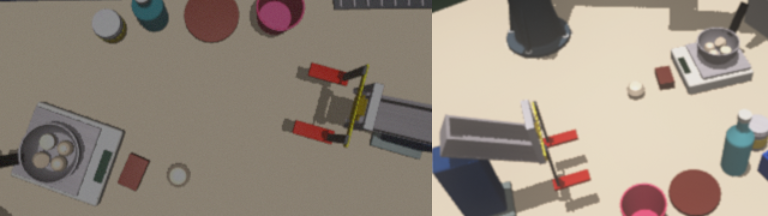

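```bash
python3 -c "
from station import *
print(sign_off())"
```

```text
the job is handed in; nothing more can be done
None
```

The job is handed in: all four castings are in the pan, the gate is down, and the pan stands upright on the middle of the scale plate, finished at about 22.5 s; the last pictures showed this but no verdict came back.

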